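# Run a part home and clamp it with the ratchet cap

### The job

Slide the pallet with the light steel turned part home against the back stop of the green clamping fixture, then tighten the clamp screw with the black ratchet cap on top, turning it clockwise seen from above, until the cap slips and clicks: stop after one to three clicks, never a fourth. Leave the part clamped standing in place, let go of everything, and do not ram the pallet, over-tighten the screw or disturb the other things on the bench.

Things in the scene. Friction and masses are not known exactly. Their poses are not given: they have to be found in the camera images.
- fixture: Green portal clamp on a bolted-down steel base 173 x 106 x 12 mm; portal top 88 mm high, its posts at y = +-45 mm; yaw varies. Origin: on the bench under the clamp screw's vertical axis. Its +x points along the channel (59 mm wide, rail tops 26 mm high) to the back stop; the pallet comes in from -x.
- pallet: Aluminium pallet 120 x 56 x 10 mm, 0.35 kg, loose in the channel, with four short pins round the part and a post near its free end. Origin: centre of the underside below the part; x along the channel as the fixture's. Starts 20 to 40 mm short of home. Home, touching the back stop, its origin is at fixture x = 0, 12 mm above the bench.
- pallet_post (a point): Point on the axis of the pallet's upright steel post (14 mm diameter, black 18 mm disc at its top, top 57 mm above the pallet's underside), 40 mm above the pallet's underside and 78 mm towards -x from the pallet's origin. Pinch here from above, closing across the channel: the cap stands only 78 mm away when home.
- part: Light steel turned part with a bore, 40 mm diameter, 22 mm high, about 0.15 kg, standing loose between the pins on the pallet. Origin: centre of its underside.
- barrel: Barrel of the clamp screw with a 48 mm dial at its foot, red tick at its +x, on the portal; turns about the vertical, does not rise. Origin on the axis, 89 mm above the bench. Turned clockwise from above it drives the clamping pad down 24 mm a turn; the pad starts an unknown 3 to 12 mm above the part. The cap turns it: do not turn it directly.
- cap: Black ribbed ratchet cap, 36 mm diameter, 32 mm high. Origin: centre of its underside, 111 mm above the bench. It takes the barrel round at about 0.15 N m; once the sprung pad bears on the part the moment rises over 0.5 rad and at about 0.32 N m the cap slips, clicking every 0.52 rad, the moment swinging between 0.12 and 0.32 N m. At rest after a step a meter reads less. It stays where let go; alike backwards.
- cap_grip (a point): Point on the cap's axis, 20 mm above its underside (131 mm above the bench), at the height to grip it from above; the fingers then clear barrel and dial.
- cap_mark (a point): End of the red line on the cap's top edge, 18 mm from the axis. At the start it stands over the barrel's red tick; each click leaves it 30 degrees farther clockwise from the tick.
- tape_measure: Orange tape measure 66 x 74 x 35 mm, a bystander.
- brass_part: Brass turned part, 36 mm diameter, 26 mm high, a bystander.
- tall_part: Dark grey stepped part, 45 mm diameter, 60 mm high, a bystander.
- grey_bushing: Dark grey bushing, 52 mm diameter, 16 mm high, a bystander.
- brass_bushing: Brass bushing, 26 mm diameter, 22 mm high, a bystander.
There are look-alikes about, which are no part of the job. Leave any pink, purple or red look-alike of the part alone.

How it is judged:
On the way, in this order (a step that is already met when the one before it is completed fails the run):
1. the pallet is home against the back stop (x of pallet in the frame of fixture above -0.003 m and z of pallet in the frame of fixture below 0.016 m), for 0.2 s.
2. the part is clamped and the cap has slipped one to three clicks (all of step 1 and y of cap_mark in the frame of barrel below -0.0045 m and x of cap_mark in the frame of barrel above -0.00612 m and contact force between part and pallet above 15 N), for 0.2 s.
At the end, for the whole second after the job is handed in: The pallet is within 3 mm of home against the back stop, the part stands upright (within 0.06 rad) within 5 mm of the screw axis and is pressed on the pallet with over 15 N, and the cap has slipped one to three clicks (15 to 110 degrees) clockwise from the barrel's tick; everything at rest (all of step 2 and angle between part's own z axis and vertical below 0.06 rad and horizontal distance between part and fixture below 0.005 m and linear speed of pallet below 0.01 m/s); the robot touches nothing.
It fails at once if the cap slips a fourth click (x of cap_mark in the frame of barrel below -0.00612 m).
It fails at once if the part is clamped with more than 80 N (contact force between part and pallet above 80 N).
It fails at once if the pallet is rammed or pressed against the fixture with more than 90 N (contact force between pallet and fixture above 90 N).
It fails at once if a bystander is moved by more than 20 mm (distance of any of tape_measure, brass_part, tall_part, grey_bushing, brass_bushing from where it was at the start of the episode above 0.02 m).
It also fails if it takes over 61 s, if anything falls off the work surface, if the arm or the gripper's body presses on something with over 40 N, if the wrist force passes 120 N, or if a joint passes its speed limit or range.

### The arm

A 6-joint arm with a two-finger parallel gripper is mounted at the origin on a cart in front of the work surface, level with it; the furniture and walls round the work are solid. World frame = base frame: x ahead of the robot, y to its left, z up, the work surface at z = 0. Lengths are in m, angles in rad, forces in N, time in s.
With the tool pointing down it reaches from about 0.4 to 0.825 m from the base axis. Payload 7 kg.
Tool frame: the origin (TCP) lies midway between the tips of the shut fingers; the grasp point (between the pads) lies 19 mm behind it (robot.grip_point_offset is the distance from the TCP to the grasp point, in m); y points along the fingers, x is the direction in which the jaws open and shut, and the axes are right-handed (so a half turn about y gives the same grasp; the last joint's range is limited). The gripper opens to 85 mm and grips with 20 to 120 N. Pads are 22 mm wide; open, the fingers measure 114 mm over their backs; the gripper's body (76 mm by 85 mm) begins 54 mm behind the grasp point. The pads swing forward as they close: fully open they stand 13 mm farther back than shut.
Start: joints at [-0.909, 0.359, 0.012, 0, -1.224, -0.288], TCP at [0.246, -0.628, 0.231] pointing down, gripper open.
Joint ranges: [-3.07, 3.07], [-1.43, 2.12], [-1.02, 1.25], [-3.03, 1.67], [-3.05, -0], [-3.03, 3.03]. Speed limits (rad/s): [2.39, 2.39, 3.01, 3.14, 3.14, 3.14].

### API

Orientations are given as [roll, pitch, yaw] about the fixed x, y, z axes, in that order (R = Rz(yaw) Ry(pitch) Rx(roll)).
In Python, from rig import robot gives the robot as it stands.
- The arm moves only by the shell command python3 -m crank 'ROWS' [FORCE]. ROWS is JSON, a list of rows, each a list of 3 entries, a list of its own where there are three numbers: the finger opening in mm, from 0 to 85.4, then the shift along the world's x, y, z in mm, then the turn about the world's z in rad. In form: [[fingers, [tx, ty, tz], twist], ...]. A call has 1 to 12 rows; each row is the pose to reach, as a shift and turn from the pose commanded when the call began; what a row does not reach only later rows make up. A row lasts 1/8 s, in which the tool goes at most 62.5 mm and 10.7 degrees, less where a joint would pass 70% of its speed; a pose out of reach is approached as far as the arm can. A call with a gripper value outside its range is refused whole. The fingers move at their own pace and stop on an object; FORCE is the grip in N (left out, the last holds). Time passes only in rows, so rows that repeat a pose let the fingers close. It gives the time, the measured TCP pose, the force and the opening at its end, in the units of the state.
- robot.observe(): the state, without advancing time (a new reading comes with each control period).
- robot.snapshot(name): name is "scene" or "top" or "wrist"; returns a dict with "image" (480x640x3 uint8, red, green, blue), "K" (3x3 intrinsics, pixels), "D" ([k1, k2, p1, p2, k3] as OpenCV has them; the pictures are not rectified), "xyz" and "attitude" of the camera in the world; the wrist camera has in their place "mount" (4x4, takes a point from camera to tool coordinates, whose origin is the TCP and whose axes are the tool frame's). Camera axes: x right, y up, looking along -z (the intrinsics and any distortion apply to the point x, -y, -z); pixel columns grow to the right and rows downward; lengths in m; the calibration is good to about 2 mm. A picture is of the moment at which its call begins: read the wrist's pose just before it. There is no depth.
- robot.hand_in(): hands the job in, once; it reports no verdict.
Trained networks look in the newest picture that a camera, given by its name, has taken for a name from the list of things; names that differ only in an ending like _2 or _b are one class to them, and where a whole thing is asked for, a point or a joint stands for the part that bears it (a point fixed in the world has none). Each returns a list of dicts, best first, with "conf" (0 to 1); they miss things now and then, are a little off and sometimes report something else, mostly with a low value. They report only what shows in the picture. A call takes as long as a camera call. They do not tell look-alikes from the thing itself.
- robot.trace(label, camera): "region" (480x640 bool, what is visible of it) and "xy" ([column, row] in pixels, amid what is visible of it).
The state is a dict: "time": time; "joint_pos": joint angles; "dq": joint speeds; "joint_torque": joint torques, N m; "ee_pos": TCP position; "tcp_rot": TCP orientation; "force": force on the tool from outside, world axes, zero at the start; "wrist_torque": the same for the moment, N m; "finger_gap": finger opening in m.
Only numpy, scipy, OpenCV 4.12 (cv2) and the standard library are available. Lean on these libraries where they do the work, as an engineer would, in place of code of your own. Each camera call takes 0.05 s, during which the arm holds its last target.

## Working session

There is one attempt and no reset: what is moved stays moved. The work goes in short steps, Python scripts to look and compute and a shell command to move; the robot and the scene stay as the last step left them, time stands still between calls to the robot, and variables do not carry over. Pictures are saved under pics/ and viewed, and the job is handed in when it is done.

```bash
ls; mkdir -p pics; python3 - <<'E'
from rig import robot
import cv2,numpy as np
print(robot.observe())
for n in ("scene","top","wrist"):
    s=robot.snapshot(n)
    cv2.imwrite(f"pics/{n}0.png",s["image"][:,:,::-1])
    print(n,{k:np.round(v,4).tolist() for k,v in s.items() if k!="image"})
E
```

```text
pics
{'time': 0.0, 'joint_pos': array([-9.08913056e-01,  3.59391533e-01,  1.10547045e-02, -2.99917715e-04,
       -1.22411800e+00, -2.88127361e-01]), 'dq': array([-0.00023019,  0.00186341, -0.00133221,  0.00017802,  0.00185434,
       -0.0017435 ]), 'joint_torque': array([-1.20128432e-03, -5.83322525e+01,  2.93408310e+01,  6.93669587e+00,
       -6.19037120e-03,  5.17672348e-06]), 'ee_pos': array([ 0.24625072, -0.62795957,  0.23036793]), 'tcp_rot': array([-1.57059533e+00, -1.67025243e-03,  1.94444993e+00]), 'force': array([-0.61562555, -0.38571873, -0.36142209]), 'wrist_torque': array([ 0.02295877, -0.03573076, -0.01164448]), 'finger_gap': 0.08566065956916369}
scene {'K': [[514.4578, 0.0, 321.5841], [0.0, 514.4578, 238.0622], [0.0, 0.0, 1.0]], 'D': [0.0341, 0.0, 0.0, 0.0, 0.0], 'xyz': [-0.2465, -1.2583, 0.724], 'attitude': [1.1409, 0.0076, -0.5747]}
top {'K': [[444.2462, 0.0, 310.2396], [0.0, 444.2462, 240.1263], [0.0, 0.0, 1.0]], 'D': [-0.0321, 0.0, 0.0, 0.0, 0.0], 'xyz': [0.1834, -0.1697, 1.6241], 'attitude': [0.1887, 0.0049, -1.5853]}
wrist {'K': [[332.2632, 0.0, 323.7244], [0.0, 332.2632, 239.106], [0.0, 0.0, 1.0]], 'D': [-0.0607, 0.0, 0.0, 0.0, 0.0], 'mount': [[1.0, -0.0011, -0.0, -0.0007], [0.0003, 0.3008, -0.9537, -0.1417], [0.0011, 0.9537, 0.3008, 0.0763], [0.0, 0.0, 0.0, 1.0]]}
```

View pics/scene0.png

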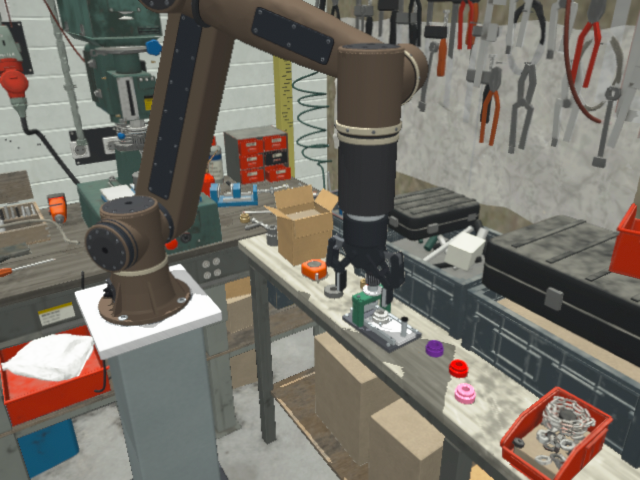

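View pics/top0.png

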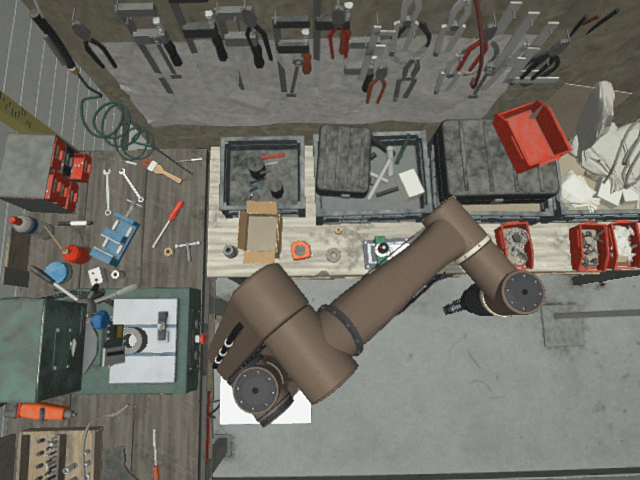

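View pics/wrist0.png

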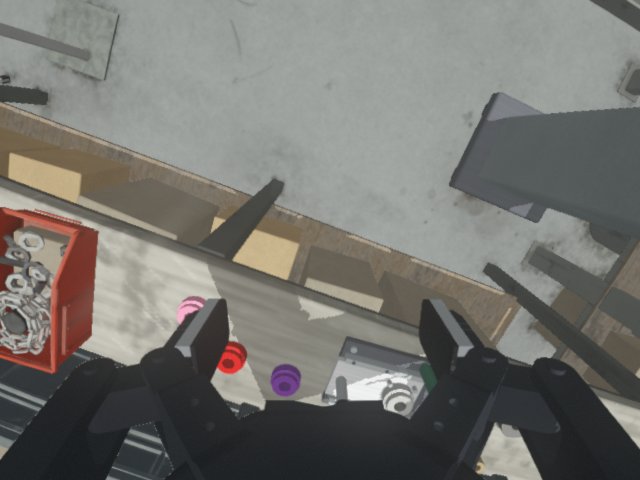

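The pictures show the fixture on the bench, at about (385,310) in scene, (385,250) in top and (390,385) in wrist, where it is partly hidden. I'll write the helpers and locate it.

```bash
cat > h.py <<'E'
from rig import robot
import cv2,numpy as np
from scipy.spatial.transform import Rotation as R
from scipy.optimize import least_squares
def pose(s,st=None):
    """cam->world R,t"""
    if "mount" in s:
        T=np.array(s["mount"]);Rt=R.from_euler('xyz',st["tcp_rot"]).as_matrix()
        return Rt@T[:3,:3], Rt@T[:3,3]+st["ee_pos"]
    return R.from_euler('xyz',s["attitude"]).as_matrix(), np.array(s["xyz"])
F=np.diag([1,-1,-1.])
class Cam:
    def __init__(c,name):
        c.st=robot.observe(); c.s=robot.snapshot(name); c.name=name
        c.Rm,c.t=pose(c.s,c.st); c.K=np.array(c.s["K"]);c.D=np.array(c.s["D"],float); c.img=c.s["image"]
    def ray(c,uv):
        p=cv2.undistortPoints(np.array(uv,float).reshape(-1,1,2),c.K,c.D)[0,0]
        return c.Rm@F@np.array([p[0],p[1],1.])
    def at_z(c,uv,z):
        d=c.ray(uv); return c.t+d*(z-c.t[2])/d[2]
    def proj(c,P):
        P=np.atleast_2d(P); Q=(F@c.Rm.T@(P-c.t).T).T
        return cv2.projectPoints(Q.reshape(-1,1,3),np.zeros(3),np.zeros(3),c.K,c.D)[0].reshape(-1,2)
    def save(c,fn,crop=None,scale=1,pts=None):
        im=c.img[:,:,::-1].copy()
        if pts is not None:
            for p in c.proj(pts): cv2.drawMarker(im,tuple(int(round(x)) for x in p),(255,0,255),cv2.MARKER_CROSS,5,1)
        if crop: x0,y0,x1,y1=crop; im=im[y0:y1,x0:x1]
        im=cv2.resize(im,None,fx=scale,fy=scale,interpolation=cv2.INTER_CUBIC)
        cv2.imwrite(fn,im)
    def find(c,label,n=3):
        return [(round(float(d["conf"]),2),np.round(d["xy"],1).tolist(),int(d["region"].sum())) for d in robot.trace(label,c.name)[:n]]
E
python3 - <<'E'
from h import *
Z=dict(fixture=.03,cap=.127,barrel=.1,pallet=.02,part=.033,pallet_post=.06,tape_measure=.02,brass_part=.013,tall_part=.03,grey_bushing=.008,brass_bushing=.01)
for n in ("top","scene","wrist"):
    c=Cam(n)
    if n=="top": c.save("pics/top1.png",(210,200,470,300),3)
    if n=="scene": c.save("pics/scene1.png",(280,220,500,400),3)
    for l,z in Z.items():
        for f in c.find(l): print(n,l,f,np.round(c.at_z(f[1],z),3).tolist())
E
```

```text
top fixture (0.93, [380.1, 249.2], 756) [0.45, -0.42, 0.03]
top barrel (0.59, [384.7, 248.4], 186) [0.441, -0.425, 0.1]
top pallet (0.44, [400.4, 245.5], 93) [0.465, -0.497, 0.02]
top tape_measure (0.88, [297.5, 252.4], 322) [0.445, -0.119, 0.02]
top grey_bushing (0.71, [333.9, 252.6], 158) [0.444, -0.253, 0.008]
top brass_bushing (0.62, [337.4, 232.6], 31) [0.519, -0.267, 0.01]
top brass_bushing (0.22, [230.3, 250.0], 171) [0.459, 0.129, 0.01]
scene fixture (0.68, [370.7, 316.7], 1884) [0.422, -0.435, 0.03]
scene fixture (0.33, [363.2, 283.8], 46) [0.504, -0.297, 0.03]
scene cap (0.68, [370.2, 282.3], 155) [0.417, -0.435, 0.127]
scene barrel (0.78, [368.0, 286.0], 309) [0.431, -0.409, 0.1]
scene pallet (0.96, [400.6, 327.6], 537) [0.462, -0.499, 0.02]
scene part (0.91, [464.6, 391.2], 338) [0.411, -0.744, 0.033]
scene part (0.84, [457.5, 370.6], 310) [0.445, -0.693, 0.033]
scene part (0.73, [379.3, 315.6], 216) [0.44, -0.446, 0.033]
scene pallet_post (0.94, [398.7, 330.3], 630) [0.412, -0.548, 0.06]
scene pallet_post (0.5, [242.8, 221.5], 85) [0.39, 0.218, 0.06]
scene tape_measure (0.67, [312.8, 268.7], 451) [0.446, -0.132, 0.02]
scene brass_part (0.51, [244.5, 219.6], 89) [0.448, 0.335, 0.013]
scene tall_part (0.47, [270.6, 236.1], 231) [0.442, 0.121, 0.03]
scene grey_bushing (0.47, [330.6, 289.7], 218) [0.434, -0.243, 0.008]
scene grey_bushing (0.47, [313.7, 267.5], 412) [0.464, -0.108, 0.008]
wrist fixture (0.64, [389.8, 361.7], 2715) [0.395, -0.483, 0.03]
wrist pallet (0.87, [359.1, 380.8], 2265) [0.443, -0.502, 0.02]
wrist part (0.86, [229.1, 356.6], 668) [0.459, -0.67, 0.033]
wrist part (0.79, [190.2, 306.0], 348) [0.408, -0.732, 0.033]
wrist part (0.73, [287.9, 379.6], 757) [0.464, -0.592, 0.033]
wrist pallet_post (0.68, [356.0, 383.3], 2175) [0.417, -0.522, 0.06]
wrist grey_bushing (0.46, [510.5, 431.3], 206) [0.46, -0.247, 0.008]
```

```bash
ls pics
```

```text
scene0.png
scene1.png
top0.png
top1.png
wrist0.png
```

View pics/top1.png

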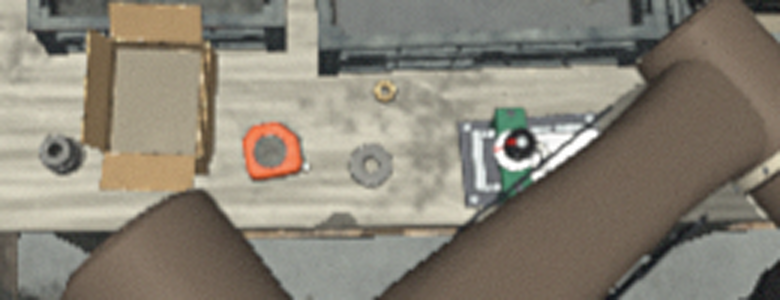

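View pics/scene1.png

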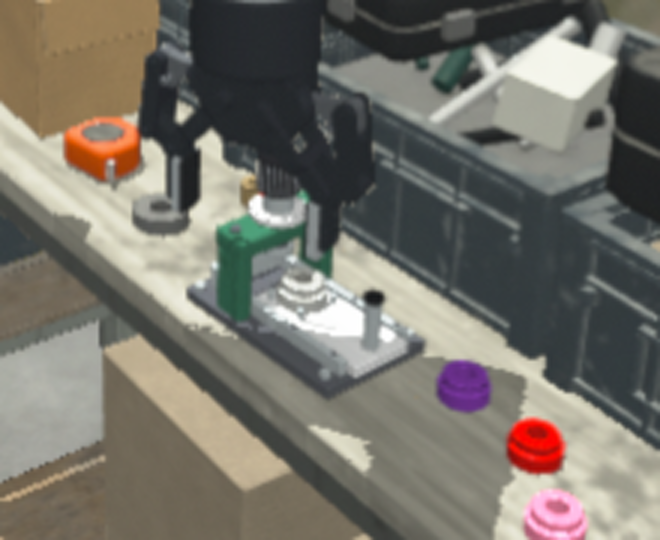

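```bash
python3 -m crank '[[85,[30,20,50],0.17],[85,[80,60,80],0.34],[85,[120,110,100],0.51],[85,[160,160,100],0.68],[85,[194,200,100],0.85],[85,[194,228,100],1.02],[85,[194,228,100],1.19],[85,[194,228,100],1.19]]'
python3 - <<'E'
from h import *
print(robot.observe())
c=Cam("wrist"); c.save("pics/wrist2.png")
for l in ("fixture","cap","barrel","pallet","part","pallet_post","cap_mark"): print(l,c.find(l))
c=Cam("top"); c.save("pics/top2.png",(210,200,470,300),3)
c=Cam("scene"); c.save("pics/scene2.png",(280,220,500,400),3)
E
```

```text
time: 2.95
ee_pos: [0.4407, -0.3999, 0.3316]
tcp_rot: [-1.571, 0.0, 3.134]
force: [1.1, 0.1, 0.4]
finger_gap: 0.0849
{'time': 2.95, 'joint_pos': array([-4.08790046e-01,  1.79778669e-01, -6.36682335e-03,  2.18179707e-05,
       -1.38415560e+00,  4.01616325e-01]), 'dq': array([-0.01711677,  0.01005624,  0.00416967, -0.00164571,  0.00153838,
       -0.09334103]), 'joint_torque': array([ 5.89862522e-01, -4.58145010e+01,  3.06195831e+01,  7.23091498e+00,
       -1.71285566e-03,  1.45299062e+00]), 'ee_pos': array([ 0.44068787, -0.3999348 ,  0.3316088 ]), 'tcp_rot': array([-1.57058300e+00,  4.47447677e-04,  3.13442302e+00]), 'force': array([1.09929148, 0.09601867, 0.3610501 ]), 'wrist_torque': array([ 0.03087494, -0.01583816,  0.00589419]), 'finger_gap': 0.08491281600830754}
fixture [(0.62, [321.5, 175.0], 6709)]
cap [(0.84, [320.5, 195.4], 1037)]
barrel [(0.67, [324.7, 188.2], 1475)]
pallet [(0.57, [320.7, 120.9], 3166)]
part [(0.78, [288.2, 38.5], 847), (0.58, [324.8, 153.8], 677)]
pallet_post [(0.89, [318.6, 121.1], 2905)]
cap_mark [(0.95, [325.5, 193.9], 1075), (0.46, [319.8, 122.7], 3188)]
```

```bash
python3 - <<'E'
import cv2
im=cv2.imread("pics/wrist2.png")[40:260,220:430]
cv2.imwrite("pics/wrist2c.png",cv2.resize(im,None,fx=2.7,fy=2.7,interpolation=cv2.INTER_CUBIC))
E
```

```text
(no output)
```

View pics/wrist2c.png

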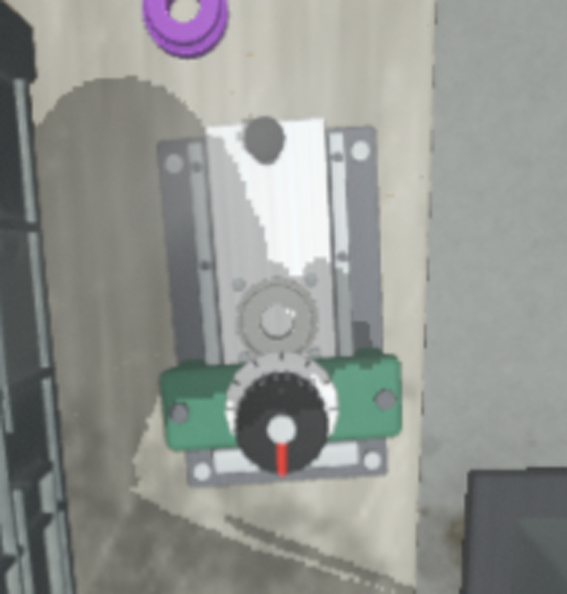

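View pics/scene2.png

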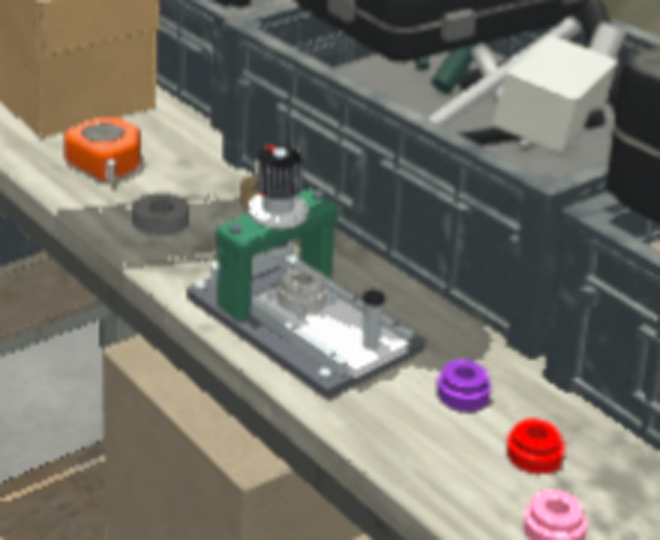

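View pics/top2.png

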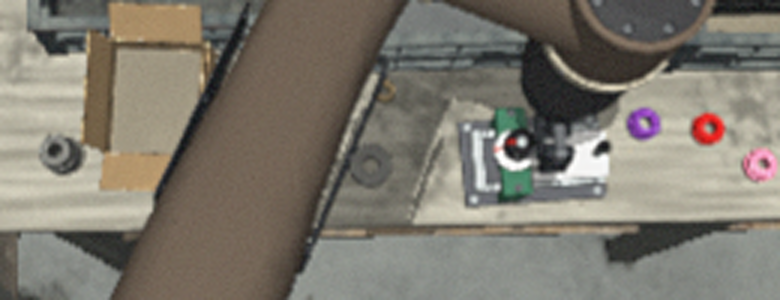

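The wrist view is clear: cap hub at (324,199), red line pointing to image bottom, post disc at (318,89), part bore at (323,158) and base screws at the corners. The part stands on the pallet just short of the portal.

```bash
python3 - <<'E'
from h import *
c=Cam("wrist"); s=Cam("scene")
W=lambda x,y:(x/2.7+220-.5+.19,y/2.7+40-.3)
S=lambda x,y:(x/3+280-.3,y/3+220-.3)
for n,p,z in (("cap",(282,429),.145),("disc",(264,133),.069),("part",(277,320),.044),("pc1",(180,413),.089),("pc2",(385,398),.089),("s1",(174,163),.013),("s2",(361,150),.013),("s3",(203,472),.013),("s4",(373,461),.013)):
    print(n,np.round(c.at_z(W(*p),z),4))
for n,p,z in (("cap",(283,149),.145),("disc",(373,298),.069),("part",(303,277),.044),("s2",(325,374),.013),("s1",(417,341),.013)):
    print("scene",n,np.round(s.at_z(S(*p),z),4))
def tri(u,v):
    a,b=c.ray(u),s.ray(v); a/=np.linalg.norm(a);b/=np.linalg.norm(b)
    k=np.linalg.lstsq(np.c_[a,-b],s.t-c.t,rcond=None)[0]
    return c.t+a*k[0], np.linalg.norm(c.t+a*k[0]-s.t-b*k[1])
print(tri(W(282,429),S(283,149)),tri(W(264,133),S(373,298)))
print(c.st["ee_pos"],c.st["tcp_rot"])
E
```

```text
cap [ 0.4406 -0.417   0.145 ]
disc [ 0.4474 -0.5284  0.069 ]
part [ 0.4427 -0.4498  0.044 ]
pc1 [ 0.4845 -0.4139  0.089 ]
pc2 [ 0.3964 -0.4198  0.089 ]
s1 [ 0.4917 -0.5223  0.013 ]
s2 [ 0.402  -0.5275  0.013 ]
s3 [ 0.4824 -0.37    0.013 ]
s4 [ 0.3931 -0.3753  0.013 ]
scene cap [ 0.4427 -0.4155  0.145 ]
scene disc [ 0.4417 -0.5303  0.069 ]
scene part [ 0.4412 -0.4488  0.044 ]
scene s2 [ 0.4017 -0.5261  0.013 ]
scene s1 [ 0.4892 -0.5325  0.013 ]
(array([ 0.44062073, -0.41730882,  0.14653003]), np.float64(0.0004980328799350931)) (array([ 0.44740522, -0.52876392,  0.06614048]), np.float64(0.003144434251984568))
[ 0.4403252  -0.40059217  0.3312079 ] [-1.57086964e+00 -1.44118166e-04  3.13363269e+00]
```

Fixture measured at (0.4406, -0.417) with yaw about 93.5°. The pallet is about 33 mm short, which agrees with the post at (0.4474, -0.528). I'll move to the post now.

```bash
python3 -m crank '[[60,[3,-45,0],0.035],[60,[7,-90,-20],0.069],[60,[7,-128,-60],0.069],[60,[7,-128,-110],0.069],[60,[7,-128,-160],0.069],[60,[7,-128,-200],0.069],[60,[7,-128,-200],0.069]]' 40
python3 - <<'E'
from h import *
c=Cam("wrist"); print(c.st["ee_pos"],c.st["tcp_rot"]); c.save("pics/wrist3.png")
c=Cam("scene"); c.save("pics/scene3.png",(280,180,500,360),3)
E
```

```text
time: 4.42
ee_pos: [0.4457, -0.527, 0.1277]
tcp_rot: [-1.575, -0.005, -3.08]
force: [-0.3, -0.0, 0.4]
finger_gap: 0.0601
[ 0.44567385 -0.52702206  0.12765332] [-1.57547145 -0.00517125 -3.08022405]
```

View pics/wrist3.png

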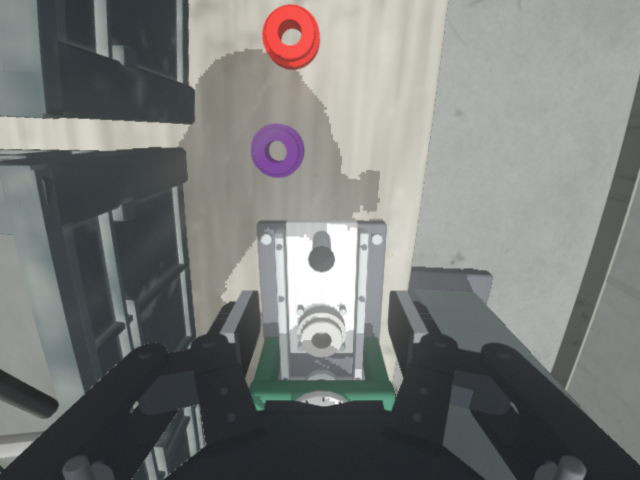

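View pics/scene3.png

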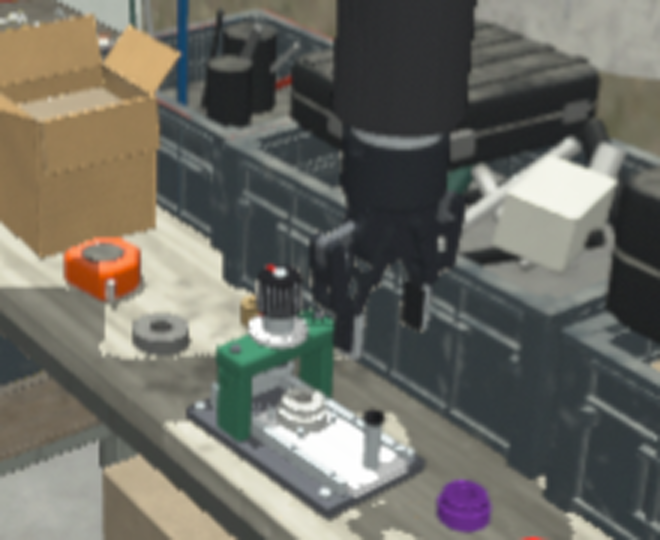

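```bash
python3 - <<'E'
from h import *
c=Cam("wrist"); st=c.st; print(st["ee_pos"],st["tcp_rot"],st["dq"].round(3))
print(c.at_z((321,259),.069), c.at_z((321,341),.044))
for f in c.find("pallet_post"): print(f)
E
```

```text
[ 0.44798    -0.52905949  0.13256074] [-1.56966776e+00  1.95307538e-04 -3.07921557e+00] [ 0.002 -0.028  0.021  0.004  0.003  0.   ]
[ 0.45045873 -0.52793828  0.069     ] [ 0.44578157 -0.4476079   0.044     ]
(0.72, [319.7, 272.7], 6755)
```

```bash
python3 -m crank '[[60,[0,0,-40],0],[60,[0,0,-70],0],[60,[0,0,-90],0],[60,[0,0,-98],0],[60,[0,0,-98],0],[60,[0,0,-98],0]]' 40
python3 - <<'E'
from h import *
c=Cam("wrist"); st=c.st; print(st["ee_pos"],st["tcp_rot"],st["force"]); c.save("pics/wrist4.png",(160,120,480,440),2)
E
```

```text
time: 5.38
ee_pos: [0.4483, -0.529, 0.035]
tcp_rot: [-1.569, 0.002, -3.079]
force: [0.2, -0.5, 0.1]
finger_gap: 0.0602
[ 0.44828487 -0.52904289  0.03498075] [-1.56909998e+00  1.78667659e-03 -3.07937068e+00] [ 0.20076752 -0.4596742   0.11522187]
```

View pics/wrist4.png

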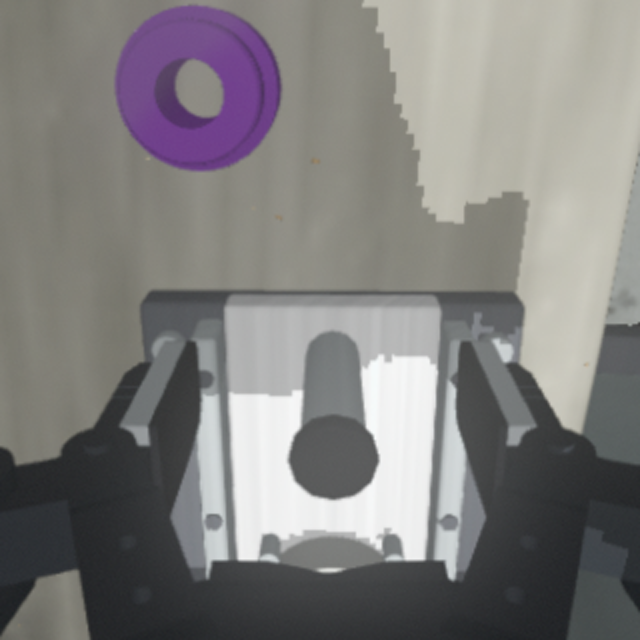

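The post sits well centred between the jaws (disc at crop (333,457), jaw middle about 328). I'll close.

```bash
python3 -m crank '[[30,[0,0,0],0],[10,[0,0,0],0],[0,[0,0,0],0],[0,[0,0,0],0],[0,[0,0,0],0],[0,[0,0,0],0]]' 40
```

```text
time: 6.18
ee_pos: [0.4475, -0.5285, 0.0336]
tcp_rot: [-1.571, 0.0, -3.079]
force: [-2.1, 0.6, 5.5]
finger_gap: 0.0156
```

```bash
python3 -m crank '[[0,[0,3,0],0],[0,[-0.4,7,0],0],[0,[-0.7,11,0],0],[0,[-0.9,15,0],0],[0,[-1.2,19,0],0],[0,[-1.4,23,0],0],[0,[-1.6,26,0],0],[0,[-1.7,28,0],0],[0,[-1.7,28,0],0]]' 40
```

```text
time: 7.3
ee_pos: [0.446, -0.5002, 0.0336]
tcp_rot: [-1.571, 0.0, -3.079]
force: [1.0, -3.6, 6.6]
finger_gap: 0.0156
```

```bash
python3 -m crank '[[0,[0,1,0],0],[0,[-0.1,2,0],0],[0,[-0.2,3,0],0],[0,[-0.2,3,0],0]]' 40; python3 -m crank '[[0,[0,0.7,0],0],[0,[-0.1,1.4,0],0],[0,[-0.1,1.4,0],0]]' 40
```

```text
time: 7.8
ee_pos: [0.4458, -0.4975, 0.0336]
tcp_rot: [-1.57, 0.0, -3.079]
force: [-0.1, -4.0, 4.9]
finger_gap: 0.0157
time: 8.18
ee_pos: [0.4457, -0.4961, 0.0336]
tcp_rot: [-1.57, 0.0, -3.079]
force: [0.4, -5.4, 4.4]
finger_gap: 0.0158
```

```bash
python3 -m crank '[[0,[0,0.7,0],0],[0,[-0.1,1.4,0],0],[0,[-0.1,1.4,0],0]]' 40; python3 -m crank '[[0,[0,0.7,0],0],[0,[-0.1,1.2,0],0],[0,[-0.1,1.2,0],0]]' 40
```

```text
time: 8.55
ee_pos: [0.4457, -0.4959, 0.0338]
tcp_rot: [-1.569, 0.001, -3.079]
force: [0.3, -10.7, 3.1]
finger_gap: 0.0153
time: 8.93
ee_pos: [0.4457, -0.4956, 0.0342]
tcp_rot: [-1.567, 0.001, -3.079]
force: [-1.7, -13.9, 4.1]
finger_gap: 0.0155
```

The pallet is home: position stalls at y = -0.4956 while the force rises to 14 N. I'll relax the command, open, rise and look.

```bash
python3 -m crank '[[0,[0,-1.5,0],0],[0,[0,-1.5,0],0],[30,[0,-1.5,0],0],[50,[0,-1.5,0],0],[50,[0,-1.5,0],0],[50,[0,-1.5,30],0],[60,[0,-1.5,80],0],[60,[0,-1.5,140],0],[60,[0,0,190],0],[60,[0,30,230],0],[60,[0,50,250],0],[60,[0,50,250],0]]' 40
python3 - <<'E'
from h import *
robot.snapshot("top");robot.snapshot("top")
c=Cam("wrist"); st=c.st; print(st["ee_pos"],st["tcp_rot"],st["joint_pos"],st["dq"].round(3),st["wrist_torque"]); c.save("pics/wrist5.png",(220,20,440,300),2.7)
np.save("st5.npy",st,allow_pickle=True)
E
```

```text
time: 10.42
ee_pos: [0.4458, -0.4422, 0.2849]
tcp_rot: [-1.57, 0.002, -3.078]
force: [-0.6, -0.5, -0.4]
finger_gap: 0.0598
[ 0.44504902 -0.44268761  0.2821244 ] [-1.57206860e+00 -1.03428560e-03 -3.07892583e+00] [-4.72579383e-01  2.55503743e-01 -1.82593044e-02 -5.88468032e-04
 -1.29857189e+00  5.35404209e-01] [-0.011  0.024 -0.004  0.001 -0.    -0.   ] [-0.04861672  0.00231371 -0.03996881]
```

View pics/wrist5.png

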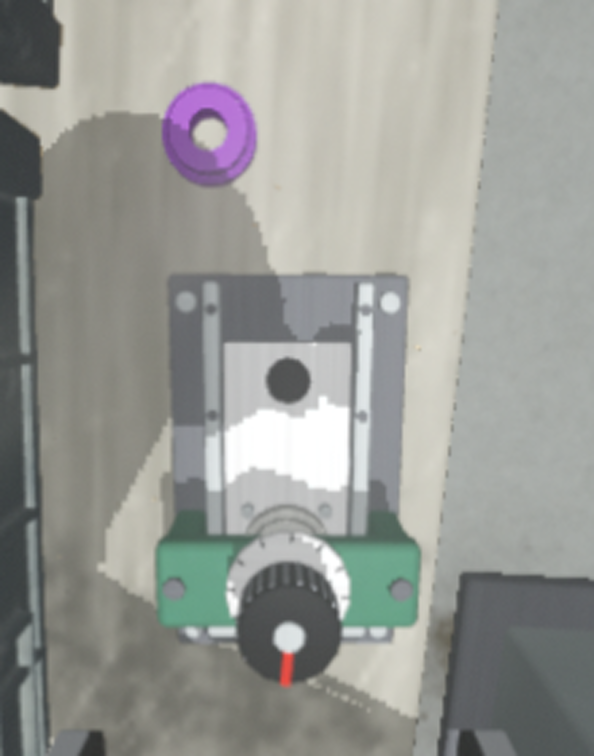

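```bash
python3 - <<'E'
from h import *
c=Cam("wrist"); st=np.load("st5.npy",allow_pickle=True).item()
c.Rm,c.t=pose(c.s,st)
W=lambda x,y:(x/2.7+220-.3,y/2.7+20-.3)
for n,p,z in (("cap",(289,637),.145),("disc",(288,380),.069),("pc1",(175,588),.089),("pc2",(402,589),.089),("s1",(185,302),.013),("s2",(390,302),.013)):
    print(n,np.round(c.at_z(W(*p),z),4))
E
```

```text
cap [ 0.4413 -0.4168  0.145 ]
disc [ 0.4462 -0.4943  0.069 ]
pc1 [ 0.4853 -0.4136  0.089 ]
pc2 [ 0.3966 -0.4188  0.089 ]
s1 [ 0.4927 -0.521   0.013 ]
s2 [ 0.403  -0.5268  0.013 ]
```

Disc-to-cap distance is 77.7 mm (78 expected), so home is confirmed. Next I turn the wrist in the air so a single clockwise sweep is enough, then go down over the cap.

```bash
python3 -m crank '[[70,[0,5,0],0.18],[70,[-2,10,0],0.36],[70,[-4,20,0],0.55],[70,[-4,26,0],0.73],[70,[-4,26,0],0.92],[70,[-4,26,-10],1.1],[70,[-4,26,-20],1.28],[70,[-4,26,-30],1.46],[70,[-4,26,-40],1.65],[70,[-4,26,-50],1.83],[70,[-4,26,-60],2.02],[70,[-4,26,-60],2.2]]' 40
python3 - <<'E'
from h import *
robot.snapshot("top");robot.snapshot("top")
c=Cam("wrist"); st=c.st; print(st["ee_pos"],st["tcp_rot"],st["joint_pos"],st["dq"].round(3),st["wrist_torque"]); c.save("pics/wrist6.png")
c=Cam("scene"); c.save("pics/scene6.png",(280,180,500,360),3)
E
```

```text
time: 12.12
ee_pos: [0.4402, -0.4173, 0.2205]
tcp_rot: [-1.572, 0.004, -0.874]
force: [-0.5, 0.3, 0.9]
finger_gap: 0.07
[ 0.44063026 -0.41752568  0.22149811] [-1.57199404  0.00278849 -0.8780227 ] [-4.37076075e-01  2.56138971e-01 -1.56592944e-01 -1.16612866e-04
 -1.16109736e+00  2.70069431e+00] [ 0.001 -0.009  0.007  0.002 -0.002 -0.177] [0.06001211 0.00026844 0.03842887]
```

View pics/wrist6.png

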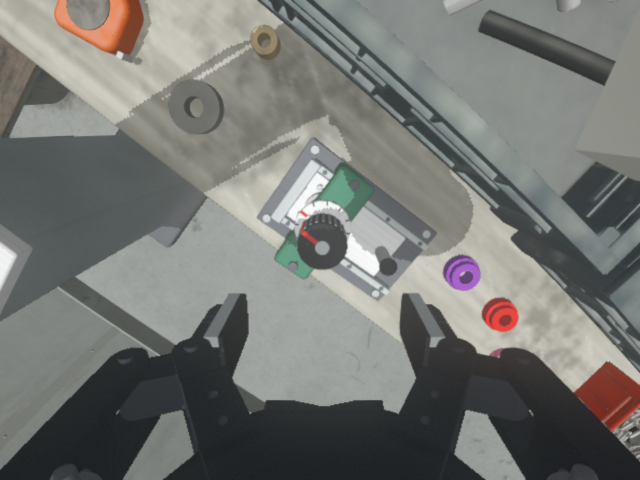

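View pics/scene6.png

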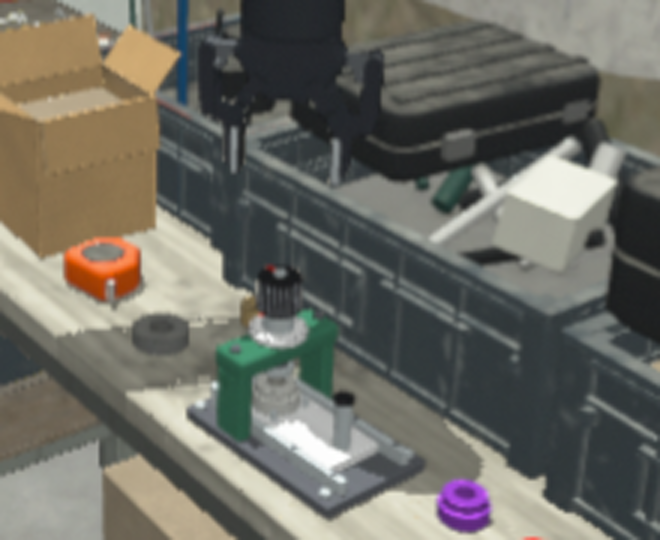

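The tick and the cap mark line up, and the pallet stays home under the portal. Cross-checking the cap centre (wrist pixel (322,248)) from this opposite side.

```bash
python3 - <<'E'
from h import *
c=Cam("wrist"); print(c.st["ee_pos"],c.st["tcp_rot"]); c.save("pics/wrist7.png",(260,140,400,300),5)
for z in (.143,.145):print(c.at_z((321.8,247.8),z))
E
```

```text
[ 0.44094388 -0.41755744  0.22226345] [-1.57147724e+00  1.55615102e-03 -8.84417790e-01]
[ 0.44150468 -0.41653224  0.143     ]
[ 0.44204577 -0.41610672  0.145     ]
```

View pics/wrist7.png

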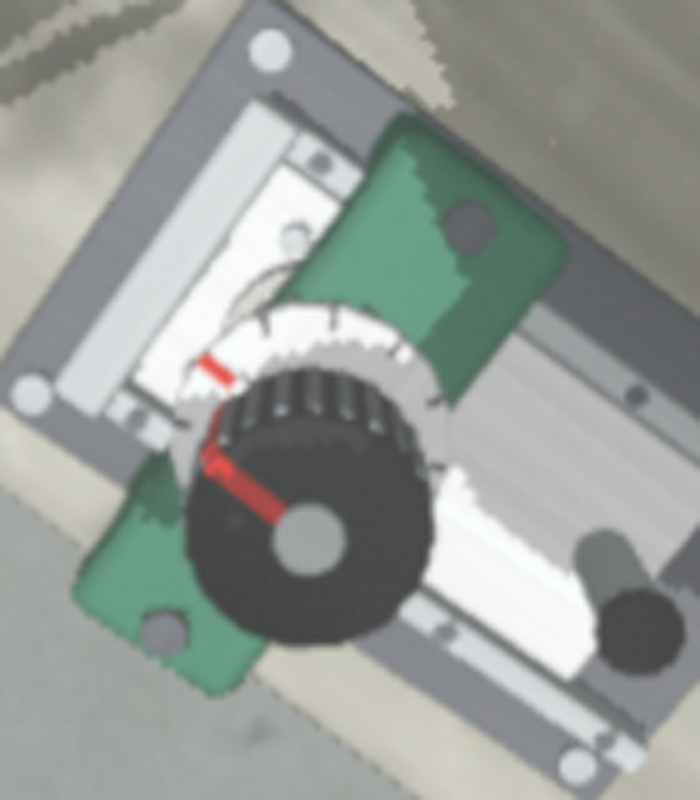

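```bash
python3 -m crank '[[70,[0,0,-30],0],[70,[0,0,-60],0],[70,[0,0,-85],0],[70,[0,0,-103],0],[70,[0,0,-110],0],[70,[0,0,-110],0],[70,[0,0,-110],0]]' 60; python3 -m crank '[[45,[0,0,0],0],[40,[0,0,0],0],[30,[0,0,0],0],[20,[0,0,0],0],[20,[0,0,0],0],[20,[0,0,0],0]]' 60
python3 -c "
from rig import robot;o=robot.observe();print(o['wrist_torque'],o['force'],o['joint_pos'][5],o['tcp_rot'])"
```

```text
time: 13.25
ee_pos: [0.4417, -0.4177, 0.1142]
tcp_rot: [-1.57, -0.001, -0.88]
force: [0.9, -0.3, 0.6]
finger_gap: 0.0699
time: 14.0
ee_pos: [0.4402, -0.4163, 0.1139]
tcp_rot: [-1.571, 0.002, -0.88]
force: [-3.9, 7.7, 8.3]
finger_gap: 0.0349
[ 2.47192763  1.44823621 -0.04906391] [-3.86647617  7.67231728  8.33967178] 2.6981845912808105 [-1.57111403  0.00216869 -0.87976498]
```

Gripped (gap 34.9 mm). I'll turn clockwise while taking out the small side offset.

```bash
O='from rig import robot;o=robot.observe();print("Tz",o["wrist_torque"].round(3),"q6",o["joint_pos"][5].round(3))'
python3 -m crank '[[20,[-0.5,0.7,0],-0.1],[20,[-1,1.3,0],-0.2],[20,[-1,1.3,0],-0.3],[20,[-1,1.3,0],-0.4]]' 60; python3 -c "$O"
python3 -m crank '[[20,[0,0,0],-0.1],[20,[0,0,0],-0.2],[20,[0,0,0],-0.3]]' 60; python3 -c "$O"
```

```text
time: 14.5
ee_pos: [0.4399, -0.416, 0.114]
tcp_rot: [-1.571, 0.0, -1.283]
force: [-2.2, 1.7, 4.2]
finger_gap: 0.0349
Tz [0.782 0.754 0.15 ] q6 2.294
time: 14.88
ee_pos: [0.4399, -0.4157, 0.1139]
tcp_rot: [-1.571, 0.0, -1.583]
force: [-2.5, 3.4, 4.9]
finger_gap: 0.0344
Tz [1.184 0.8   0.134] q6 1.994
```

```bash
O='from rig import robot;o=robot.observe();print("Tz",o["wrist_torque"].round(3),"q6",o["joint_pos"][5].round(3))'
python3 -m crank '[[20,[0,0,0],-0.1],[20,[0,0,0],-0.2]]' 60 |head -1; python3 -c "$O"
python3 -m crank '[[20,[0,0,0],-0.1],[20,[0,0,0],-0.2]]' 60|head -1; python3 -c "$O"
```

```text
time: 15.12
Tz [1.525 0.738 0.155] q6 1.794
time: 15.38
Tz [1.794 0.706 0.165] q6 1.594
```

```bash
O='from rig import robot;o=robot.observe();print("Tz",o["wrist_torque"].round(3),"q6",o["joint_pos"][5].round(3))'
python3 -m crank '[[20,[0,0,0],-0.1],[20,[0,0,0],-0.2]]' 60 |head -1; python3 -c "$O"
```

```text
time: 15.62
Tz [1.972 0.59  0.167] q6 1.394
```

```bash
O='from rig import robot;o=robot.observe();print("Tz",o["wrist_torque"].round(3),"q6",o["joint_pos"][5].round(3))'
python3 -m crank '[[20,[0,0,0],-0.1],[20,[0,0,0],-0.2]]' 60 |tail -4; python3 -c "$O"
```

```text
ee_pos: [0.4401, -0.4153, 0.1139]
tcp_rot: [-1.572, 0.0, -2.383]
force: [0.1, 5.2, 6.2]
finger_gap: 0.0343
Tz [2.286 0.515 0.078] q6 1.194
```

```bash
python3 - <<'E'
from h import *
for i in range(2):
    c=Cam("scene"); o=c.st; print("Tz",o["wrist_torque"].round(3),"q6",o["joint_pos"][5].round(3),o['time'])
c.save("pics/scene8.png",(340,240,420,320),7.5)
o=robot.observe();print("Tz",o["wrist_torque"].round(3),"q6",o["joint_pos"][5].round(3),o['time'])
E
```

```text
Tz [2.286 0.515 0.078] q6 1.194 15.875
Tz [ 2.161  0.506 -0.147] q6 1.189 15.925
Tz [ 2.131  0.508 -0.094] q6 1.194 15.975
```

View pics/scene8.png

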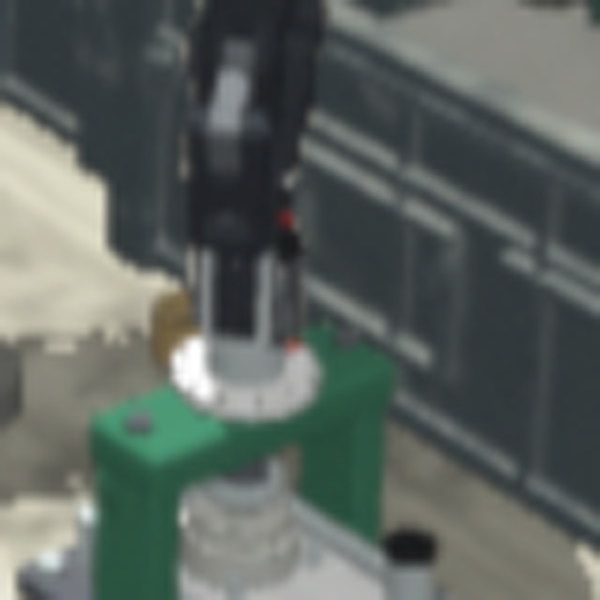

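Tick (293,345) and mark (287,217) still stand one over the other, so there has been no slip. Continuing.

```bash
O='from rig import robot;o=robot.observe();print("Tz",o["wrist_torque"].round(3),"q6",o["joint_pos"][5].round(3),o["finger_gap"])'
python3 -m crank '[[20,[0,-0.5,0],-0.1],[20,[0,-1,0],-0.2]]' 60 |head -1; python3 -c "$O"
```

```text
time: 16.23
Tz [4.75  0.175 0.135] q6 0.995 0.03446629179061779
```

```bash
O='from rig import robot;o=robot.observe();print("Tz",o["wrist_torque"].round(3),"q6",o["joint_pos"][5].round(3),o["finger_gap"])'
python3 -m crank '[[20,[0,0,0],-0.1],[20,[0,0,0],-0.2]]' 60 |head -1; python3 -c "$O"
```

```text
time: 16.48
Tz [4.413 0.114 0.133] q6 0.795 0.034381277817963435
```

```bash
O='from rig import robot;o=robot.observe();print("Tz",o["wrist_torque"].round(3),"F",o["force"].round(1),"q6",o["joint_pos"][5].round(3),o["ee_pos"].round(4))'
python3 -m crank '[[20,[0,1,0],-0.1],[20,[0,2,0],-0.2]]' 60 |head -1; python3 -c "$O"
```

```text
time: 16.73
Tz [-0.143  0.402  0.154] F [-1.3 -1.4  2.2] q6 0.592 [ 0.4404 -0.4148  0.114 ]
```

```bash
O='from rig import robot;o=robot.observe();print("Tz",o["wrist_torque"].round(3),"F",o["force"].round(1),"q6",o["joint_pos"][5].round(3),o["ee_pos"].round(4))'
python3 -m crank '[[20,[0,0,0],-0.1],[20,[0,0,0],-0.2]]' 60 |head -1; python3 -c "$O"
```

```text
time: 16.98
Tz [0.981 0.057 0.121] F [0.9 1.9 3.6] q6 0.392 [ 0.4406 -0.4149  0.114 ]
```

```bash
O='from rig import robot;o=robot.observe();print("Tz",o["wrist_torque"].round(3),"F",o["force"].round(1),"q6",o["joint_pos"][5].round(3),o["ee_pos"].round(4))'
python3 -m crank '[[20,[0,0,0],-0.1],[20,[0,0,0],-0.2]]' 60 |head -1; python3 -c "$O"
```

```text
time: 17.23
Tz [ 1.1   -0.117  0.122] F [-0.4  2.8  3.7] q6 0.192 [ 0.4407 -0.4149  0.114 ]
```

```bash
O='from rig import robot;o=robot.observe();print("Tz",o["wrist_torque"].round(3),"F",o["force"].round(1),"q6",o["joint_pos"][5].round(3),o["ee_pos"].round(4))'
python3 -m crank '[[20,[0,0,0],-0.1],[20,[0,0,0],-0.2]]' 60 |head -1; python3 -c "$O"
```

```text
time: 17.48
Tz [ 1.042 -0.232  0.17 ] F [1.1 2.8 3.2] q6 -0.008 [ 0.4408 -0.4149  0.114 ]
```

```bash
O='from rig import robot;o=robot.observe();print("Tz",o["wrist_torque"].round(3),"F",o["force"].round(1),"q6",o["joint_pos"][5].round(3),o["ee_pos"].round(4))'
python3 -m crank '[[20,[0,0,0],-0.1],[20,[0,0,0],-0.2]]' 60 |head -1; python3 -c "$O"
```

```text
time: 17.73
Tz [ 0.895 -0.38   0.123] F [1.  1.8 3. ] q6 -0.208 [ 0.441 -0.415  0.114]
```

```bash
python3 - <<'E'
from h import *
c=Cam("scene");c.save("pics/scene9.png",(340,240,420,320),7.5)
E
```

```text
(no output)
```

View pics/scene9.png

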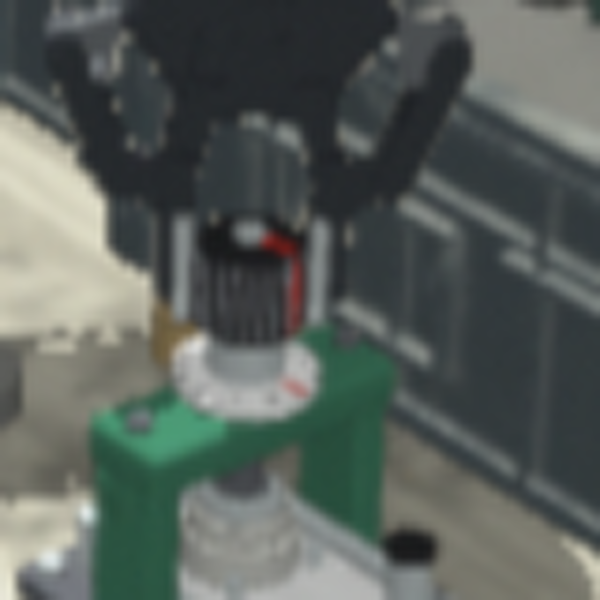

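The red line still stands over the tick, now about 166° round, and the pad is just above the part. Continuing.

```bash
O='from rig import robot;o=robot.observe();print("Tz",o["wrist_torque"].round(3),"F",o["force"].round(1),"q6",o["joint_pos"][5].round(3),o["ee_pos"].round(4))'
python3 -m crank '[[20,[0,0,0],-0.1],[20,[0,0,0],-0.2]]' 60 |head -1; python3 -c "$O"
```

```text
time: 18.02
Tz [ 0.96  -0.616  0.219] F [0.9 1.9 2.8] q6 -0.406 [ 0.4411 -0.415   0.114 ]
```

```bash
O='from rig import robot;o=robot.observe();print("Tz",o["wrist_torque"].round(3),"F",o["force"].round(1),"q6",o["joint_pos"][5].round(3),o["ee_pos"].round(4))'
python3 -m crank '[[20,[0,0,0],-0.1],[20,[0,0,0],-0.2]]' 60 |head -1; python3 -c "$O"
```

```text
time: 18.27
Tz [ 0.755 -0.607  0.203] F [1.6 1.3 1.8] q6 -0.606 [ 0.4412 -0.4152  0.114 ]
```

```bash
O='from rig import robot;o=robot.observe();print("Tz",o["wrist_torque"].round(3),"F",o["force"].round(1),"q6",o["joint_pos"][5].round(3),o["ee_pos"].round(4))'
python3 -m crank '[[20,[0,0,0],-0.1]]' 60 |head -1; python3 -c "$O"
```

```text
time: 18.4
Tz [ 0.663 -0.782  0.314] F [1.5 1.9 2.6] q6 -0.706 [ 0.4412 -0.4152  0.114 ]
```

```bash
O='from rig import robot;o=robot.observe();print("Tz",o["wrist_torque"].round(3),"F",o["force"].round(1),"q6",o["joint_pos"][5].round(3),o["ee_pos"].round(4))'
python3 -m crank '[[20,[0,0,0],-0.1]]' 60 |head -1; python3 -c "$O"
```

```text
time: 18.52
Tz [ 0.531 -0.724  0.307] F [1.5 0.9 2.2] q6 -0.806 [ 0.4412 -0.4153  0.114 ]
```

```bash
O='from rig import robot;o=robot.observe();print("Tz",o["wrist_torque"].round(3),"F",o["force"].round(1),"q6",o["joint_pos"][5].round(3),o["ee_pos"].round(4))'
python3 -m crank '[[20,[0,0,0],-0.1]]' 60 |head -1; python3 -c "$O"
```

```text
time: 18.65
Tz [ 0.425 -0.789  0.325] F [2.3 1.  1.5] q6 -0.906 [ 0.4413 -0.4153  0.114 ]
```

```bash
python3 - <<'E'
from h import *
c=Cam("scene");c.save("pics/scene10.png",(340,240,420,320),7.5); print(c.st["wrist_torque"])
print(robot.observe()["wrist_torque"])
E
```

```text
[ 0.42537176 -0.78855441  0.32527646]
[ 0.47331429 -0.83697393  0.0333181 ]
```

View pics/scene10.png

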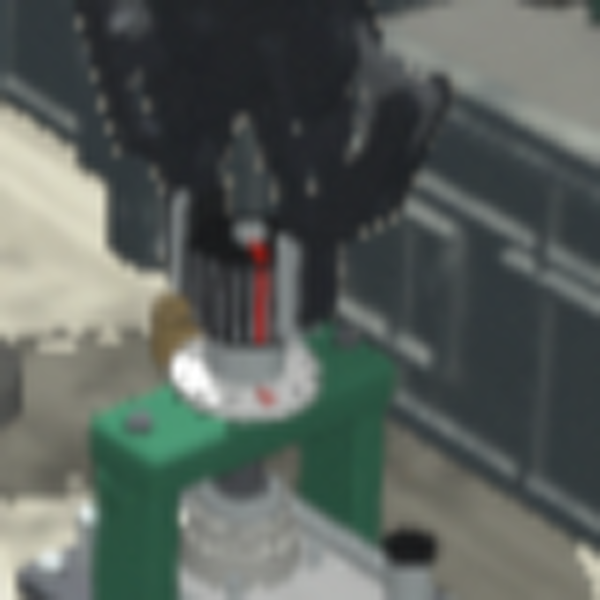

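No slip yet (line at column 260 over the tick at 265). Small steps now.

```bash
O='from rig import robot;o=robot.observe();print("Tz",o["wrist_torque"].round(3),"F",o["force"].round(1),"q6",o["joint_pos"][5].round(3),o["ee_pos"].round(4))'
python3 -m crank '[[20,[0,0,0],-0.1]]' 60 |head -1; python3 -c "$O"
```

```text
time: 18.82
Tz [ 0.287 -0.93   0.25 ] F [2.5 0.8 2.2] q6 -1.003 [ 0.4413 -0.4154  0.114 ]
```

```bash
O='from rig import robot;o=robot.observe();print("Tz",o["wrist_torque"].round(3),"F",o["force"].round(1),"q6",o["joint_pos"][5].round(3),o["ee_pos"].round(4))'
python3 -m crank '[[20,[0,0,0],-0.1]]' 60 |head -1; python3 -c "$O"
```

```text
time: 18.95
Tz [ 0.12  -0.885  0.157] F [2.9 0.2 1. ] q6 -1.105 [ 0.4413 -0.4155  0.114 ]
```

```bash
O='from rig import robot;o=robot.observe();print("Tz",o["wrist_torque"].round(3),"F",o["force"].round(1),"q6",o["joint_pos"][5].round(3),o["ee_pos"].round(4))'
python3 -m crank '[[20,[0,0,0],-0.1]]' 60 |head -1; python3 -c "$O"
```

```text
time: 19.08
Tz [ 0.068 -1.006  0.09 ] F [ 3.4 -0.8  2. ] q6 -1.205 [ 0.4413 -0.4155  0.114 ]
```

```bash
python3 - <<'E'
from h import *
c=Cam("scene");c.save("pics/scene11.png",(340,240,420,320),7.5); print(c.st["wrist_torque"])
print(robot.observe()["wrist_torque"])
E
```

```text
[ 0.06770944 -1.00587829  0.08969621]
[ 0.12590085 -1.07634748  0.06049575]
```

View pics/scene11.png

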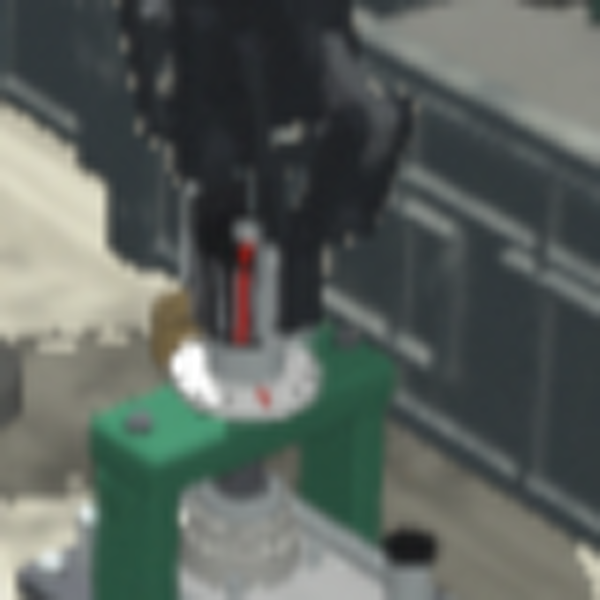

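The cap has slipped: the tick stays at column 265 while the line moved to 244, about 16° past. I'll go on to roughly the second click.

```bash
O='from rig import robot;o=robot.observe();print("Tz",o["wrist_torque"].round(3),"F",o["force"].round(1),"q6",o["joint_pos"][5].round(3),o["ee_pos"].round(4))'
python3 -m crank '[[20,[0,0,0],-0.1]]' 60 |head -1; python3 -c "$O"
```

```text
time: 19.25
Tz [-0.117 -0.991  0.139] F [ 3.9 -0.4  1.5] q6 -1.303 [ 0.4413 -0.4156  0.114 ]
```

```bash
O='from rig import robot;o=robot.observe();print("Tz",o["wrist_torque"].round(3),"F",o["force"].round(1),"q6",o["joint_pos"][5].round(3),o["ee_pos"].round(4))'
python3 -m crank '[[20,[0,0,0],-0.1]]' 60 |head -1; python3 -c "$O"
```

```text
time: 19.38
Tz [-0.227 -1.002  0.308] F [ 2.1 -0.5  0.9] q6 -1.403 [ 0.4413 -0.4157  0.114 ]
```

```bash
O='from rig import robot;o=robot.observe();print("Tz",o["wrist_torque"].round(3),"F",o["force"].round(1),"q6",o["joint_pos"][5].round(3),o["ee_pos"].round(4))'
python3 -m crank '[[20,[0,0,0],-0.1]]' 60 |head -1; python3 -c "$O"
```

```text
time: 19.5
Tz [-0.407 -0.967  0.303] F [ 1.3 -2.1  1.4] q6 -1.503 [ 0.4413 -0.4157  0.114 ]
```

```bash
O='from rig import robot;o=robot.observe();print("Tz",o["wrist_torque"].round(3),"F",o["force"].round(1),"q6",o["joint_pos"][5].round(3),o["ee_pos"].round(4))'
python3 -m crank '[[20,[0,0,0],-0.1]]' 60 |head -1; python3 -c "$O"
```

```text
time: 19.62
Tz [-0.49  -0.915  0.217] F [ 2.  -1.9  0.8] q6 -1.603 [ 0.4413 -0.4158  0.114 ]
```

```bash
python3 - <<'E'
from h import *
c=Cam("scene");c.save("pics/scene12.png",(340,240,420,320),7.5); print(c.st["wrist_torque"])
print(robot.observe()["wrist_torque"])
E
```

```text
[-0.4904386  -0.91526304  0.21743511]
[-0.56271325 -1.11258249  0.00377014]
```

View pics/scene12.png

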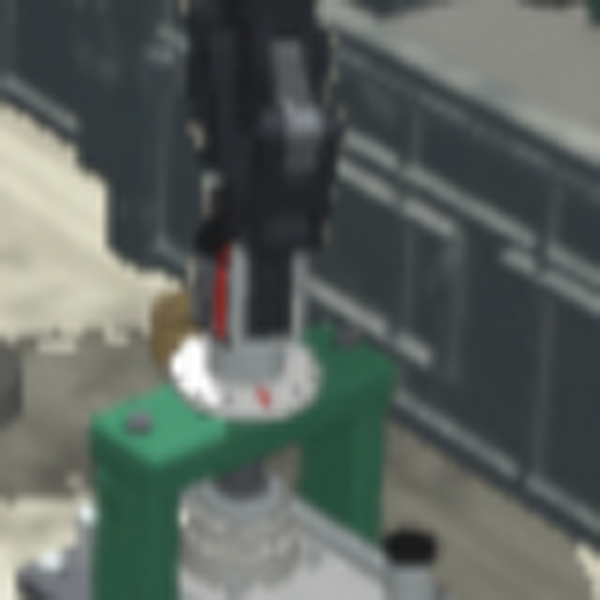

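Slip is now about 40° (second torque peak passed, tick unmoved at 265). I'll add a little to sit in the notch, then let go and rise.

```bash
python3 -m crank '[[20,[0,0,0],-0.1],[20,[0,0,0],-0.1],[20,[0,0,0],-0.1],[45,[0,0,0],-0.1],[60,[0,0,0],-0.1],[60,[0,0,0],-0.1],[60,[0,0,0],-0.1],[70,[0,0,20],-0.1],[70,[0,0,60],-0.1],[70,[0,0,110],-0.1],[70,[0,0,130],-0.1],[70,[0,0,130],-0.1]]' 60
python3 - <<'E'
from h import *
robot.snapshot("top");robot.snapshot("top");robot.snapshot("top")
c=Cam("wrist"); st=c.st; print(st["ee_pos"],st["tcp_rot"],st["dq"].round(3),st["force"]); c.save("pics/wrist13.png",(180,40,460,310),2.8)
c=Cam("scene"); c.save("pics/scene13.png",(340,240,440,340),6)
E
```

```text
time: 21.18
ee_pos: [0.441, -0.4155, 0.2454]
tcp_rot: [-1.574, -0.0, 1.004]
force: [1.0, -1.1, -1.4]
finger_gap: 0.0697
[ 0.43971971 -0.4146196   0.24213127] [-1.56895043e+00 -1.92660960e-04  1.00357237e+00] [ 0.     0.008 -0.003  0.005 -0.     0.002] [-0.01430069 -0.24349205 -0.28784211]
```

View pics/wrist13.png

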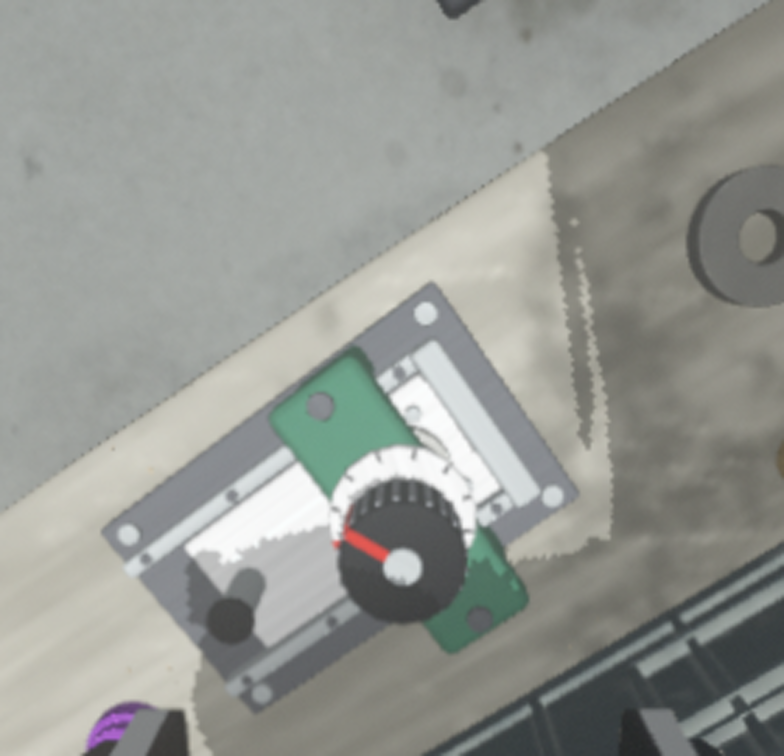

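View pics/scene13.png

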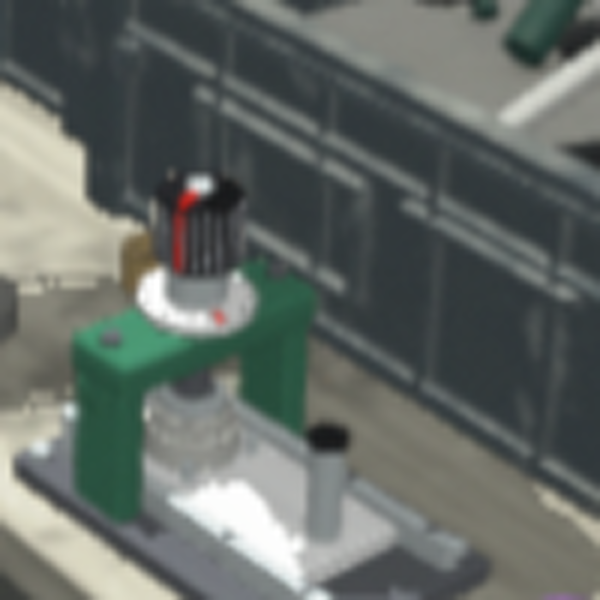

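```bash
python3 - <<'E'
from h import *
c=Cam("wrist"); s=Cam("scene"); print(c.st["ee_pos"],c.st["force"],c.st["finger_gap"])
W=lambda x,y:(x/2.8+180-.3,y/2.8+40-.3)
S=lambda x,y:(x/6+340-.4,y/6+240-.4)
h=c.at_z(W(402,566),.143); m=c.at_z(W(346,534),.143); r=c.at_z(W(337,544),.13)
a=lambda p,q:np.degrees(np.arctan2(*(p-q)[1::-1]))
print("wrist cap",h,"mark",a(m,h),np.linalg.norm(m-h))
for z in (.09,.093,.096,.1):
    t=s.at_z(S(220,317),z); d=s.at_z(S(197,297),z+.002); cc=np.array([.441,-.4165,0]); print(z,"tick scene",a(t,cc),np.linalg.norm((t-cc)[:2])*1e3, a(t,d))
h2=s.at_z(S(202,184),.145); m2=s.at_z(S(182,206),.142); print("scene mark",a(m2,h2),np.linalg.norm(m2-h2))
print("disc-cap",np.linalg.norm((c.at_z(W(231,620),.069)-h)[:2]))
p=c.at_z(W(231,620),.069);print(p,h)
for l in ("part","tape_measure","grey_bushing","tall_part","brass_bushing"): print(l,s.find(l,4))
E
```

```text
[ 0.4397373  -0.41472064  0.24199093] [0.39637444 0.27028567 0.27514427] 0.07017306527353182
wrist cap [ 0.44129092 -0.41600444  0.143     ] mark -153.4241524210056 0.0175790334583749
0.09 tick scene -94.2392273453104 14.226725449463542 -89.73696256988963
0.093 tick scene -103.36132144257687 18.60774961359929 -89.69685333075066
0.096 tick scene -108.92158171342695 23.27823052730413 -89.6562915945206
0.1 tick scene -113.56114099399441 29.71965826741371 -89.60149213184718
scene mark -158.31751354276906 0.015610871840698476
disc-cap 0.0764175704159988
[ 0.44542966 -0.49230985  0.069     ] [ 0.44129092 -0.41600444  0.143     ]
part [(0.77, [465.6, 392.9], 364), (0.55, [372.3, 313.6], 129), (0.54, [435.5, 350.5], 273), (0.51, [458.8, 371.7], 293)]
tape_measure [(0.7, [314.5, 265.8], 399), (0.7, [373.0, 277.1], 243)]
grey_bushing [(0.8, [334.3, 290.1], 220)]
tall_part [(0.57, [275.6, 235.7], 194)]
brass_bushing [(0.54, [360.5, 283.6], 39)]
```

Last checks agree: mark at about -155° and tick at about -110°, so roughly 45° of slip. Disc-to-cap distance is 76–78 mm, so the pallet is home. The gripper is open and clear. Handing in.

```bash
python3 -c "
from rig import robot
print(robot.hand_in()); print(robot.observe()['time'])"
```

```text
the job is handed in; nothing more can be done
None
the job is handed in; nothing more can be done
```

The pallet is home against the back stop, the part is clamped, and I handed the job in about 22 s into the 61 s allowed. The hand-in gives no verdict.

**Pallet:** I pinched the post and slid it about 33 mm. It stopped dead while the force rose to about 14 N, well under the 90 N limit. The post-to-cap distance then measured 77.7 mm against the expected 78 mm. The last check gave 76.4 mm, a 1–2 mm difference that fits the calibration error, and the pictures show the pallet touching the back stop.

**Clamp screw:** I turned the cap clockwise in one grip, about 4.4 rad in total. The moment ran at about 0.15 N m, rose to about 0.32, then dipped and peaked again. After the slip the tick stayed put while the cap mark moved on.
- **Slip:** the final slip is about 45° past the tick, good to about 8° and inside the 15 to 110° allowed. The two moment peaks suggest one or two clicks.
- **Clamping force:** I could not measure it directly. I infer it from the moment the cap reached before it slipped.

**Everything else:** The gripper is open and about 0.1 m above the cap. The bystanders I could find look unmoved in the pictures. I did not locate the brass part afterwards, but I never worked near anything except the fixture.

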